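Clamp the aluminium rule on the layout board

ROBOT

A 6-joint arm with a two-finger parallel gripper is mounted at the origin on the work surface. World frame = base frame: x ahead of the robot, y to its left, z up, the work surface at z = 0. Lengths are in m, angles in degrees, forces in N, time in s.
With the tool pointing down it reaches from about 0.4 to 0.825 m from the base axis. Payload 7 kg.
Tool frame: the origin (TCP) lies midway between the tips of the shut fingers; the grasp point (between the pads) lies 19 mm behind it; z points along the fingers, y is the direction in which the jaws open and shut (so a half turn about z gives the same grasp; the last joint's range is limited). The gripper opens to 88 mm and grips with 3 to 60 N. Pads are 19 mm wide; open, the fingers measure 130 mm over their backs; the gripper's body (78 mm by 193 mm) begins 47 mm behind the grasp point.
Start: joints at [16.507, 20.546, 0.682, 0, -70.136, -16.507], TCP at [0.675, -0, 0.227] pointing down, gripper open.
Joint ranges: [-176.03, 176.03], [-82.01, 121.73], [-58.28, 71.71], [-173.87, 95.51], [-174.79, -0.11], [-173.66, 173.66]. Speed limits (degrees/s): [136.94, 136.94, 172.46, 180, 180, 180].

INTERFACE

Orientations are given as a 3x3 rotation matrix whose columns are the frame's x, y, z axes.
In Python, from station import ctrl gives the robot as it stands.
- The arm moves only by the shell command python3 -m crank 'ROWS' [FORCE]. ROWS is JSON, a list of rows, each a list of 3 entries, a list of its own where there are three numbers: the shift along the tool's x, y, z in mm, then the turn, a rotation vector about the tool's x, y, z in rad, then the closure, from 0 (fully open) to 1 (shut). In form: [[[x, y, z], [ax, ay, az], gripper], ...]. A call has 1 to 20 rows; each row is the pose to reach, as a shift and turn from the pose commanded when the call began, along the tool's axes at that moment; what a row does not reach only later rows make up. A row lasts 1/10 s, in which the tool goes at most 50 mm and 8.59 degrees, less where a joint would pass 70% of its speed; a pose out of reach is approached as far as the arm can. A call with a gripper value outside its range is refused whole. The fingers move at their own pace and stop on an object; FORCE is the grip in N (left out, the last holds). Time passes only in rows, so rows that repeat a pose let the fingers close. It gives the time, the measured TCP pose, the force and the opening at its end, in the units of the state.
- ctrl.observe(): the state, without advancing time (a new reading comes with each control period).
- ctrl.grab_frame(name): name is "scene" or "side" or "wrist"; returns a dict with "pixels" (400x640x3 uint8, red, green, blue), "z_map" (400x640 float32, m along the optical axis (not along the pixel's ray), 0 where there is no reading), "fx", "fy", "cx", "cy" (pixels), "dist_coeffs" ([k1, k2, p1, p2, k3] as OpenCV has them; the pictures are not rectified), "xyz" and "rotation" of the camera in the world; the wrist camera has in their place "mount" (4x4, takes a point from camera to tool coordinates, whose origin is the TCP and whose axes are the flange's). Camera axes: x right, y down, z forward; pixel columns grow to the right and rows downward; lengths in m; the calibration is good to about 2 mm. A picture is of the moment at which its call begins: read the wrist's pose just before it.
- ctrl.job_done(): hands the job in, once; it reports no verdict.
The state is a dict: "t": time; "joints": joint angles; "dq": joint speeds; "tau": joint torques, N m; "position": TCP position; "orientation": TCP orientation; "contact_force": force on the tool from outside, world axes, zero at the start; "moment": the same for the moment, N m; "width": finger opening in m.
Only numpy, scipy, OpenCV 4.12 (cv2) and the standard library are available. Lean on these libraries where they do the work, as an engineer would, in place of code of your own. Each camera call takes 0.05 s, during which the arm holds its last target.

TASK

On the layout board, push the loose aluminium rule across the card with your fingertips until its long edge sits flush against both steel stop pins. Then push the red clamp lever over, past its dead point, until it snaps into lock and the rubber foot holds the rule down. Only push: do not pick anything up, and leave the pencil pot, the glue jar and the tape roll where they are.

Things in the scene. Friction and masses are not known exactly. Their poses are not given: they have to be found in the camera images.
- board: Fixed plywood layout board, 340 (its x) x 400 (its y) x 18 mm thick, on the desk, with sheets of card on it. Origin: centre of its underside; its +y is the direction in which rule and lever are pushed. The toggle clamp is screwed to it at x = 0, y = 38 to 114 mm; its steel side plates are 32 mm wide over all and end 49 mm above the board's top.
- stops (a point): Point on the board's top half-way between the two steel stop pins, at board x = 0, y = 0. The pins (12 mm thick, 16 mm tall) stand 90 mm either side of it along the board's x; their -y sides lie at board y = 0, so a rule seated against both has its centre at board y = -35 mm.
- rule: Loose aluminium rule with a blue stripe, 280 (its x) x 70 (its y) x 10 mm, 0.3 to 0.7 kg, flat on the board on the -y side of the pins, roughly along the board's x, up to 0.2 rad askew and 30 to 70 mm short of its seat. Origin: centre of its underside, 18 mm above the desk. Its +y long edge goes against the pins.
- clamp_lever (a joint): Angle of the red clamp lever, rad. 0 = open (upright, leaning 0.08 rad from vertical to board +y); starts there; grows as it swings over towards board +y and down. Dead point 1.05; locked at its stop, 1.35 (1.43 rad from vertical). Resistance at the grip grows to about 6 N half-way, fades at the dead point, then it snaps on by itself.
- clamp_pivot (a point): Hinge axis of the lever, in the lever's mid plane: 63 mm above the desk, at x = 0, y = 78 mm of the board. The axis runs along the board's x; the lever swings in the board's y-z plane.
- lever_tip (a point): End of the lever, on its centre line, 130 mm from the pivot; moves with the lever. The red round grip is 18 mm thick and covers the outer 87 mm.
- clamp_pad: Black sprung rubber foot, 18 mm across, on the clamp's steel hold-down arm (14 mm wide). Origin: centre of its lower face. With the lever open the arm stands raised, at most 140 mm above the desk, the foot out to board y = -10 mm; as the lever goes over, the foot comes down at board x = 0, y = -12 mm and presses a seated rule with about 4 N.
- pencil_pot: White pot with pencils, 72 mm across, about 150 mm tall with the pencils, standing loose on the desk beyond the board's +x edge. Origin at the centre of its underside. Leave it alone.
- glue_jar: Glue jar with orange cap, 54 mm across, 70 mm tall, loose on the desk beyond the board's +x edge. Origin at the centre of its underside. Leave it alone.
- tape_roll: Roll of tan tape lying flat on the board beside the clamp, on its -x side, 68 mm across, 24 mm tall, loose. Origin at the centre of its underside. Leave it alone.

How it is judged:
By the outcome, as a careful person would: the job done as asked, in the order asked, and still so for the second after the job is handed in, with the robot touching nothing.
It also fails if it takes over 48 s, if anything falls off the work surface, if the arm or the gripper's body presses on something with over 40 N, if the wrist force passes 120 N, or if a joint passes its speed limit or range.

## Working session

There is one attempt and no reset: what is moved stays moved. The work goes in short steps, Python scripts to look and compute and a shell command to move; the robot and the scene stay as the last step left them, time stands still between calls to the robot, and variables do not carry over. Pictures are saved under pics/ and viewed, and the job is handed in when it is done.

```bash
ls; mkdir -p pics; cat > h.py <<'E'
import numpy as np, cv2
from station import ctrl
def grab(name,fn=None):
    s=ctrl.observe(); f=ctrl.grab_frame(name)
    if name=='wrist':
        T=np.eye(4);T[:3,:3]=np.array(s['orientation']);T[:3,3]=s['position']
        M=T@np.array(f['mount'])
    else:
        M=np.eye(4);M[:3,:3]=np.array(f['rotation']);M[:3,3]=f['xyz']
    f['M']=M
    f['K']=np.array([[f['fx'],0,f['cx']],[0,f['fy'],f['cy']],[0,0,1]])
    if fn: cv2.imwrite('pics/'+fn,f['pixels'][:,:,::-1])
    return f
def cloud(f):
    h,w=f['z_map'].shape
    u,v=np.meshgrid(np.arange(w),np.arange(h))
    p=cv2.undistortPoints(np.stack([u,v],-1).reshape(-1,1,2).astype(float),f['K'],np.array(f['dist_coeffs'])).reshape(h,w,2)
    z=f['z_map'][...,None]
    c=np.concatenate([p*z,z],-1)
    return c@f['M'][:3,:3].T+f['M'][:3,3]
E
python3 - <<'E'
from h import *
import pickle
D={}
for n in ['scene','side','wrist']:
    f=grab(n,n+'0.png'); D[n]=f
    print(n,f['M'].round(3).tolist())
pickle.dump(D,open('d0.pkl','wb'))
s=ctrl.observe();print(s)
E
```

```text
pics
scene [[0.784, 0.362, -0.504, 1.083], [0.62, -0.439, 0.65, -0.595], [0.014, -0.823, -0.568, 0.687], [0.0, 0.0, 0.0, 1.0]]
side [[0.995, -0.04, 0.093, 0.503], [-0.1, -0.532, 0.841, -0.629], [0.016, -0.846, -0.533, 0.556], [0.0, 0.0, 0.0, 1.0]]
wrist [[-1.0, 0.001, -0.001, 0.673], [0.0, 0.961, 0.277, -0.076], [0.002, 0.277, -0.961, 0.383], [0.0, 0.0, 0.0, 1.0]]
{'t': 0.15, 'joints': array([ 1.65060531e+01,  2.05819493e+01,  6.46701612e-01, -1.42420613e-02,
       -7.01365241e+01, -1.65067420e+01]), 'dq': array([-0.05691292, -0.15211031,  0.10471916, -0.0009534 , -0.04869148,
        0.05734394]), 'tau': array([ 1.39394037e-04, -5.83274567e+01,  2.93289685e+01,  7.00122759e+00,
        8.75052094e-03, -9.76538854e-05]), 'position': array([ 6.74633906e-01, -3.84823443e-05,  2.25846461e-01]), 'orientation': array([[-9.65452766e-05, -9.99999192e-01, -1.26744312e-03],
       [-9.99999987e-01,  9.67123378e-05, -1.31748976e-04],
       [ 1.31871447e-04,  1.26743039e-03, -9.99999188e-01]]), 'contact_force': array([-0.07134724,  0.08370458,  0.04944929]), 'moment': array([ 0.0139104 , -0.01722436,  0.06220141]), 'width': 0.08764050747019207}
```

View pics/scene0.png

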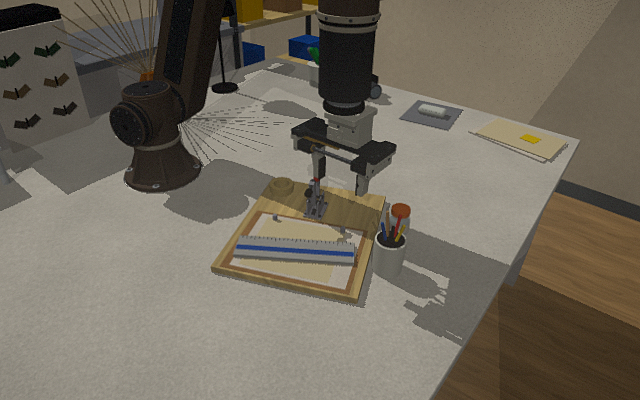

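View pics/side0.png

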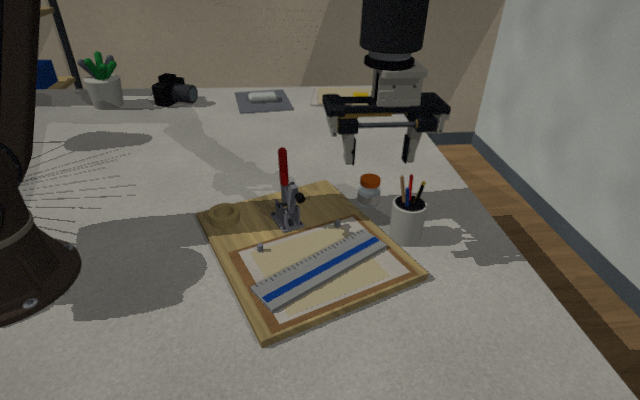

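View pics/wrist0.png

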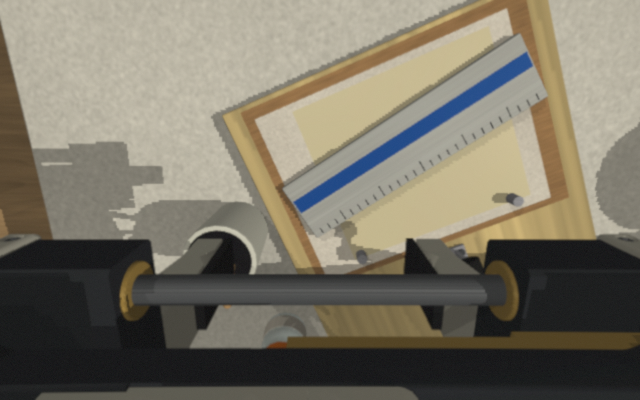

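The pictures show the board at an angle, the red lever upright, and the tape at the -x far corner. In the side view, the lever tip is at (282,150), the pins near (261,247) and (336,222), and the rule is askew. Next I'll rectify the views into the board plane.

```bash
cat >> h.py <<'E'
X0,Y1=0.35,0.05
def ortho(f,z,S=1000,w=560,h=560):
    xs=X0+np.arange(w)/S; ys=Y1-np.arange(h)/S
    P=np.stack(np.meshgrid(xs,ys)+[np.full((h,w),z)],-1).reshape(-1,3)
    Mi=np.linalg.inv(f['M'])
    r,_=cv2.Rodrigues(Mi[:3,:3])
    q,_=cv2.projectPoints(P,r,Mi[:3,3],f['K'],np.array(f['dist_coeffs']))
    q=q.reshape(h,w,2).astype(np.float32)
    return cv2.remap(f['pixels'],q[...,0],q[...,1],cv2.INTER_LINEAR)
E
python3 - <<'E'
from h import *
import pickle
D=pickle.load(open('d0.pkl','rb'))
for n in D:
    cv2.imwrite(f'pics/o_{n}.png',ortho(D[n],0.018)[:,:,::-1])
    c=cloud(D[n]); m=(D[n]['z_map']>0)&(c[...,0]>.4)&(c[...,0]<.9)&(c[...,1]>-.45)&(c[...,1]<0)
    z=c[...,2][m]; print(n,[(round(a,3),int(b)) for b,a in zip(*np.histogram(z,np.arange(-.01,.05,.004)))])
E
```

```text
Traceback (most recent call last):
  File "h.py", line 24, in ortho
    P=np.stack(np.meshgrid(xs,ys)+[np.full((h,w),z)],-1).reshape(-1,3)
               ~~~~~~~~~~~~~~~~~~^~~~~~~~~~~~~~~~~~~
TypeError: can only concatenate tuple (not "list") to tuple
```

```bash
python3 -c "
import cv2,numpy as np
cv2.imwrite('pics/o_two.png',cv2.resize(np.hstack([cv2.imread('pics/o_side.png'),cv2.imread('pics/o_wrist.png')]),(800,400)))"
```

```text
[ WARN:0@0.015] global loadsave.cpp:275 findDecoder imread_('pics/o_side.png'): can't open/read file: check file path/integrity
[ WARN:0@0.015] global loadsave.cpp:275 findDecoder imread_('pics/o_wrist.png'): can't open/read file: check file path/integrity
Traceback (most recent call last):
cv2.error: OpenCV(4.12.0) :-1: error: (-5:Bad argument) in function 'resize'
> Overload resolution failed:
>  - src data type = object is not supported
>  - Expected Ptr<cv::UMat> for argument 'src'
```

```bash
sed -i 's/np.stack(np.meshgrid(xs,ys)+/np.stack(list(np.meshgrid(xs,ys))+/' h.py
python3 - <<'E'
from h import *
import pickle
D=pickle.load(open('d0.pkl','rb'))
for n in D:
    cv2.imwrite(f'pics/o_{n}.png',ortho(D[n],0.018)[:,:,::-1])
    c=cloud(D[n]); m=(D[n]['z_map']>0)&(c[...,0]>.4)&(c[...,0]<.9)&(c[...,1]>-.45)&(c[...,1]<0)
    z=c[...,2][m]; print(n,[(float(round(a,3)),int(b)) for b,a in zip(*np.histogram(z,np.arange(-.01,.05,.004)))])
E
```

```text
scene [(-0.01, 0), (-0.006, 1686), (-0.002, 27408), (0.002, 2038), (0.006, 192), (0.01, 191), (0.014, 1425), (0.018, 2973), (0.022, 375), (0.026, 1495), (0.03, 35), (0.034, 0), (0.038, 0), (0.042, 0)]
side [(-0.01, 0), (-0.006, 5557), (-0.002, 26076), (0.002, 342), (0.006, 302), (0.01, 312), (0.014, 5568), (0.018, 1834), (0.022, 893), (0.026, 2179), (0.03, 0), (0.034, 0), (0.038, 0), (0.042, 0)]
wrist [(-0.01, 0), (-0.006, 6992), (-0.002, 30406), (0.002, 3), (0.006, 0), (0.01, 6), (0.014, 23202), (0.018, 7080), (0.022, 2275), (0.026, 11578), (0.03, 0), (0.034, 0), (0.038, 0), (0.042, 0)]
```

View pics/o_side.png

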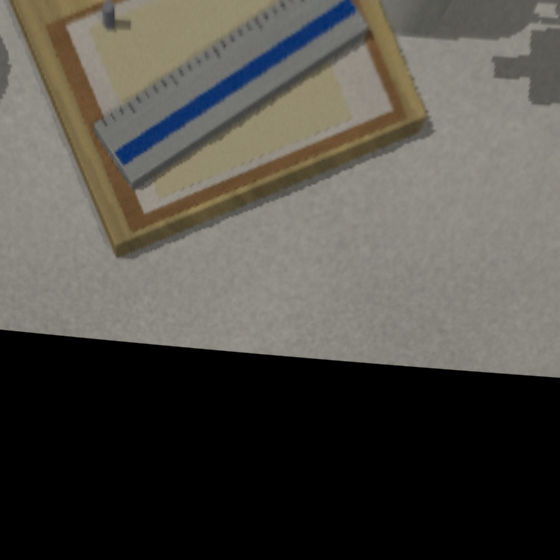

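View pics/o_wrist.png

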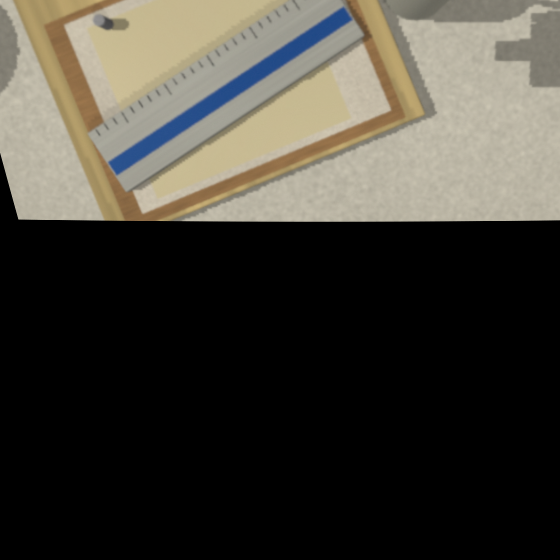

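View pics/o_scene.png

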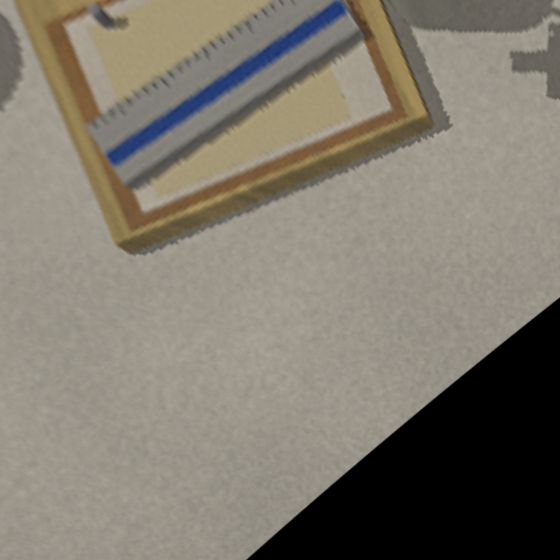

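All three views agree at the board height; my window just needs to extend further in +y.

```bash
sed -i 's/^X0,Y1=.*/X0,Y1=0.33,0.33/' h.py
python3 - <<'E'
from h import *
import pickle
D=pickle.load(open('d0.pkl','rb'))
for n in D:
    cv2.imwrite(f'pics/p_{n}.png',ortho(D[n],0.018)[:,:,::-1])
E
```

```text
(no output)
```

View pics/p_side.png

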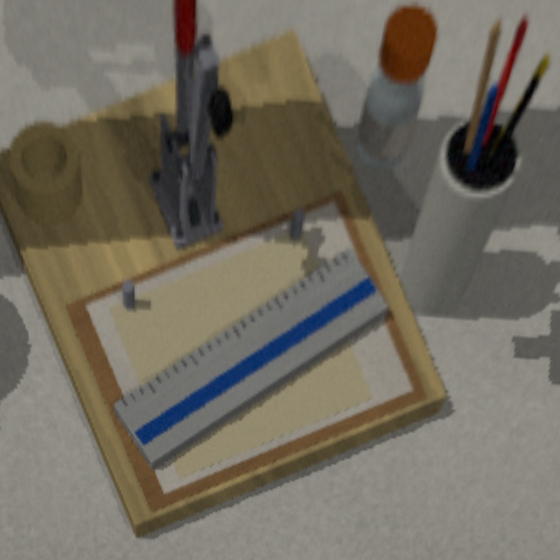

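View pics/p_wrist.png

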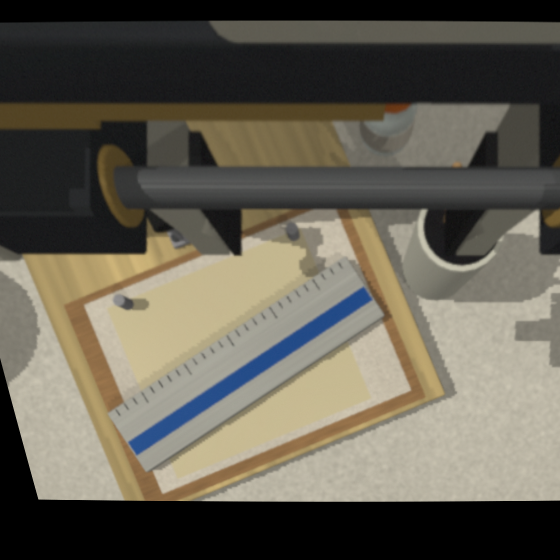

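View pics/p_scene.png

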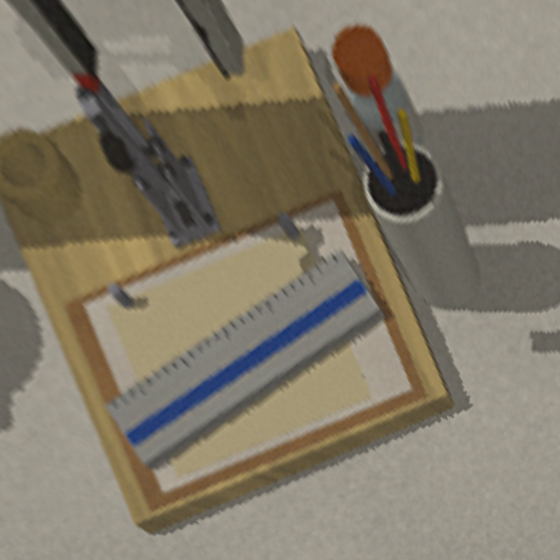

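```bash
cat > m.py <<'E'
from h import *
from scipy.optimize import minimize
from scipy.ndimage import map_coordinates
def rule(f):
    o=ortho(f,0.028); hsv=cv2.cvtColor(o,cv2.COLOR_RGB2HSV)
    m=cv2.inRange(hsv,(105,150,50),(125,255,255)); n,l,st,ce=cv2.connectedComponentsWithStats(m)
    k=1+np.argmax(st[1:,4]); c=np.argwhere(l==k)[:,::-1].astype(np.float32)
    r=cv2.minAreaRect(c); b=cv2.boxPoints(r); c0=np.array(r[0])
    e=max([(b[1]-b[0]),(b[2]-b[1])],key=np.linalg.norm); 
    if e[0]<0:e=-e
    return np.array([X0+c0[0]/1000,Y1-c0[1]/1000]),np.arctan2(-e[1],e[0]),r[1]
def board(f,p0=(0.544,0.057,np.radians(22.7))):
    o=ortho(f,0.018); s=cv2.GaussianBlur(o,(0,0),1.5).astype(float)
    t=np.linspace(-.95,.95,150)
    def cost(p):
        x,y,a=p;R=np.array([[np.cos(a),-np.sin(a)],[np.sin(a),np.cos(a)]]);v=0
        for (nx,ny) in [(1,0),(-1,0),(0,1),(0,-1)]:
            def smp(d):
                if nx: q=np.stack([np.full(150,nx*(.17+d)),t*.2])
                else: q=np.stack([t*.17,np.full(150,ny*(.2+d))])
                w=R@q; u=(x+w[0]-X0)*1000; vv=(Y1-y-w[1])*1000
                return np.stack([map_coordinates(s[...,k],[vv,u],order=1,mode='nearest') for k in range(3)])
            v-=np.minimum(np.abs(smp(.002)-smp(-.002)).sum(0),60).mean()
        return v
    best=None
    for dx in np.arange(-6,7,2)/1000:
        for dy in np.arange(-6,7,2)/1000:
            for da in (-.02,-.01,0,.01,.02):
                p=np.array(p0)+[dx,dy,da];c=cost(p)
                if best is None or c<best[0]:best=(c,p)
    r=minimize(cost,best[1],method='Nelder-Mead',options=dict(initial_simplex=best[1]+np.array([[0,0,0],[.002,0,0],[0,.002,0],[0,0,.008]])))
    return r.x,r.fun
E
python3 - <<'E'
from m import *
import pickle
D=pickle.load(open('d0.pkl','rb'))
for n in D:
    p,c=board(D[n]); print(n,'board',p[:2].round(4),np.degrees(p[2]).round(2),c.round(1))
    r=rule(D[n]); print('  rule stripe',r[0].round(4),np.degrees(r[1]).round(2),r[2])
    a=p[2];R=np.array([[np.cos(a),-np.sin(a)],[np.sin(a),np.cos(a)]]);
    print('  stripe in board',(R.T@(r[0]-p[:2])*1000).round(1))
    c=cloud(D[n])
    m=(c[...,2]>.0255)&(c[...,2]<.0305)&(np.hypot(c[...,0]-.576,c[...,1]+.035)<.17)&(D[n]['z_map']>0)
    q=(c[m][:,:2]-p[:2])@R*1000; q=q[q[:,1]<-10]
    rr=cv2.minAreaRect(np.percentile(q,[0,100],axis=0).astype(np.float32)); 
    rr=cv2.minAreaRect(q.astype(np.float32)); print('  rule rect in board mm',rr, len(q))
    # pot and jar, lever
    z=c[...,2]
    for nm,lo,hi in [('z60-70',.06,.072),('z85-100',.085,.1)]:
        k=(z>lo)&(z<hi)&(c[...,0]>.66)&(c[...,0]<.9)&(c[...,1]>-.1)&(c[...,1]<.25)
        if k.any(): 
            w=(c[k][:,:2]-p[:2])@R*1000; print('  ',nm,np.percentile(w,[2,50,98],axis=0).round(0).tolist())
    rgb=D[n]['pixels'].astype(int); k=(rgb[...,0]>90)&(rgb[...,1]<60)&(rgb[...,2]<60)&(z>.08)&(np.hypot(c[...,0]-p[0]+.03,c[...,1]-p[1]-.07)<.06)
    if k.sum()>10:
        w=c[k].copy(); w[:,:2]=(w[:,:2]-p[:2])@R; print('  lever red',k.sum(),np.percentile(w*1000,[1,50,99],axis=0).round(0).tolist())
E
```

```text
scene board [0.5447 0.0543] 22.43 -194.0
  rule stripe [ 0.5836 -0.0404] 33.61 (12.680931091308594, 273.4775085449219)
  stripe in board [  -0.2 -102.3]
  rule rect in board mm ((-1.9691314697265625, -96.8897705078125), (280.01214599609375, 74.36773681640625), 11.346120834350586) 2232
   z60-70 [[185.0, -108.0], [220.0, 62.0], [245.0, 101.0]]
   z85-100 [[182.0, -108.0], [214.0, -84.0], [246.0, -49.0]]
side board [0.5426 0.052 ] 22.58 -175.4
  rule stripe [ 0.5836 -0.0418] 33.6 (14.997140884399414, 273.4681396484375)
  stripe in board [   1.8 -102.4]
  rule rect in board mm ((0.351165771484375, -94.94792175292969), (280.0152893066406, 71.46415710449219), 10.695019721984863) 3284
   z60-70 [[181.0, -107.0], [211.0, 60.0], [242.0, 99.0]]
   z85-100 [[182.0, -106.0], [207.0, -80.0], [246.0, -43.0]]
wrist board [0.5437 0.052 ] 22.55 -138.6
  rule stripe [ 0.5822 -0.0415] 33.49 (13.523941040039062, 272.6600646972656)
  stripe in board [  -0.3 -101.1]
  rule rect in board mm ((-1.7335357666015625, -93.14878845214844), (279.6816711425781, 70.43899536132812), 10.958909034729004) 17072
   z60-70 [[179.0, -106.0], [188.0, -88.0], [220.0, 60.0]]
   z85-100 [[180.0, -105.0], [194.0, -82.0], [235.0, -50.0]]
```

Board origin is about (0.5437, 0.0525) at 22.5°. The rule centre is at board (-1, -95), skewed +11°. The pot sits at board x ≥ 180. I'll move behind the rule with the fingers open along board x, then lower.

```bash
python3 -m crank '[[[40,25,0],[0,0,-0.14],0],[[80,50,20],[0,0,-0.28],0],[[106.4,65.4,40],[0,0,-0.393],0],[[106.4,65.4,80],[0,0,-0.393],0],[[106.4,65.4,120],[0,0,-0.393],0],[[106.4,65.4,150],[0,0,-0.393],0],[[106.4,65.4,180],[0,0,-0.393],0],[[106.4,65.4,195],[0,0,-0.393],0],[[106.4,65.4,195],[0,0,-0.393],0],[[106.4,65.4,195],[0,0,-0.393],0]]' 20
python3 - <<'E'
from h import *
s=ctrl.observe();print(s['t'],s['position'],s['orientation'].round(3).tolist(),s['contact_force'])
grab('wrist','w1.png');grab('side','s1.png')
E
```

```text
t: 1.15
position: [0.6097, -0.1065, 0.0317]
orientation: [[0.383, -0.924, -0.0], [-0.924, -0.383, -0.0], [0.0, 0.0, -1.0]]
contact_force: [0.1, 0.5, 0.3]
width: 0.0878
1.15 [ 0.60974421 -0.10649228  0.0317191 ] [[0.383, -0.924, -0.0], [-0.924, -0.383, -0.0], [0.0, 0.0, -1.0]] [0.10802224 0.46960219 0.34662183]
```

View pics/w1.png

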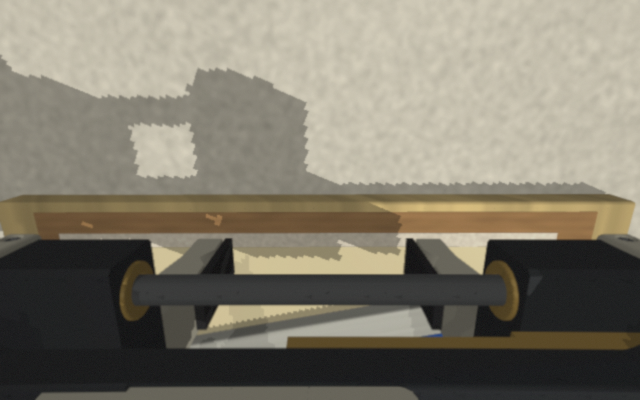

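View pics/s1.png

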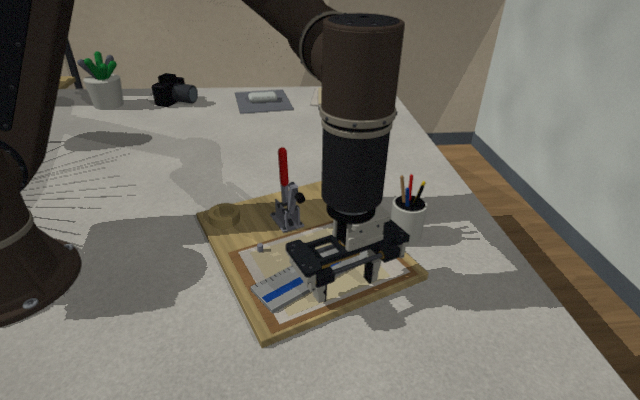

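The fingers are behind the rule and clear of the pot (about (410,235) in the side view). I'll lower and push the first 80 mm.

```bash
python3 -m crank '[[[0,0,9.5],[0,0,0],0],[[-6,0,9.5],[0,0,0],0],[[-12,0,9.5],[0,0,0],0],[[-17,0,9.5],[0,0,0],0],[[-22,0,9.5],[0,0,0],0],[[-27,0,9.5],[0,0,0],0],[[-32,0,9.5],[0,0,0],0],[[-37,0,9.5],[0,0,0],0],[[-42,0,9.5],[0,0,0],0],[[-47,0,9.5],[0,0,0],0],[[-52,0,9.5],[0,0,0],0],[[-57,0,9.5],[0,0,0],0],[[-62,0,9.5],[0,0,0],0],[[-66,0,9.5],[0,0,0],0],[[-70,0,9.5],[0,0,0],0],[[-74,0,9.5],[0,0,0],0],[[-77,0,9.5],[0,0,0],0],[[-80,0,9.5],[0,0,0],0],[[-80,0,9.5],[0,0,0],0]]'
python3 - <<'E'
from m import *
for n in ['side','scene']:
    f=grab(n,n+'2.png')
    cv2.imwrite(f'pics/{n}2o.png',ortho(f,.028)[:,:,::-1])
    r=rule(f);a=np.radians(22.52);R=np.array([[np.cos(a),-np.sin(a)],[np.sin(a),np.cos(a)]])
    print(n,(R.T@(r[0]-[.5437,.0525])*1000).round(1),np.degrees(r[1]).round(2)-22.52,r[2])
E
```

```text
t: 3.15
position: [0.5788, -0.032, 0.022]
orientation: [[0.383, -0.924, -0.0], [-0.924, -0.383, 0.0], [-0.0, -0.0, -1.0]]
contact_force: [0.6, -0.9, 0.2]
width: 0.0878
side [ 27.3 -54.6] -0.55000114 (14.691180229187012, 76.17288970947266)
scene [-15.9 -53.2] -0.45000076 (12.874160766601562, 82.9807357788086)
```

View pics/side2o.png

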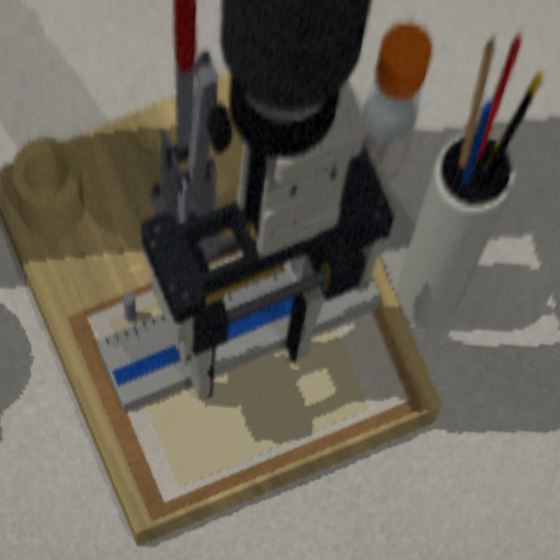

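View pics/scene2o.png

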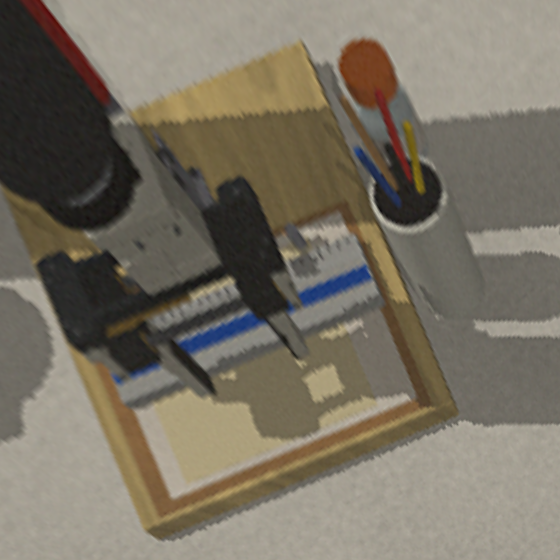

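The rule is now aligned within 0.5° and about 12 mm short of its seat. I'll continue gently and watch the force.

```bash
python3 -m crank '[[[-2,0,0],[0,0,0],0],[[-4,0,0],[0,0,0],0],[[-6,0,0],[0,0,0],0],[[-8,0,0],[0,0,0],0],[[-9,0,0],[0,0,0],0],[[-10,0,0],[0,0,0],0],[[-11,0,0],[0,0,0],0]]'; for i in 1; do python3 -m crank '[[[-0.5,0,0],[0,0,0],0],[[-1,0,0],[0,0,0],0]]'; done
```

```text
t: 3.95
position: [0.5746, -0.0223, 0.022]
orientation: [[0.383, -0.924, -0.0], [-0.924, -0.383, -0.0], [-0.0, 0.0, -1.0]]
contact_force: [0.1, -2.1, -1.7]
width: 0.0876
t: 4.15
position: [0.5743, -0.0214, 0.022]
orientation: [[0.383, -0.924, -0.0], [-0.924, -0.383, -0.0], [-0.0, 0.0, -1.0]]
contact_force: [-0.0, -1.9, -0.9]
width: 0.0874
```

```bash
python3 -m crank '[[[-0.5,0,0],[0,0,0],0],[[-1,0,0],[0,0,0],0],[[-1,0,0],[0,0,0],0]]'; python3 -m crank '[[[-0.5,0,0],[0,0,0],0],[[-1,0,0],[0,0,0],0],[[-1,0,0],[0,0,0],0]]'
```

```text
t: 4.45
position: [0.5739, -0.0204, 0.0221]
orientation: [[0.383, -0.924, 0.0], [-0.924, -0.383, 0.0], [-0.0, -0.0, -1.0]]
contact_force: [0.7, -1.2, -0.2]
width: 0.0879
t: 4.75
position: [0.5736, -0.0195, 0.0221]
orientation: [[0.383, -0.924, 0.0], [-0.924, -0.383, -0.0], [0.0, -0.0, -1.0]]
contact_force: [0.4, -2.1, -0.9]
width: 0.0878
```

```bash
python3 -m crank '[[[-0.5,0,0],[0,0,0],0],[[-1,0,0],[0,0,0],0],[[-1,0,0],[0,0,0],0]]'; python3 -m crank '[[[-0.5,0,0],[0,0,0],0],[[-1,0,0],[0,0,0],0],[[-1,0,0],[0,0,0],0]]';python3 - <<'E'
from m import *
for n in ['side']:
    f=grab(n,n+'3.png')
    o=ortho(f,.028); cv2.imwrite(f'pics/{n}3o.png',cv2.resize(o[180:460,60:440,::-1],None,fx=2,fy=2))
    r=rule(f);a=np.radians(22.52);R=np.array([[np.cos(a),-np.sin(a)],[np.sin(a),np.cos(a)]])
    print(n,(R.T@(r[0]-[.5437,.0525])*1000).round(1),np.degrees(r[1]).round(2)-22.52,r[2])
E
```

```text
t: 5.05
position: [0.5735, -0.0191, 0.0222]
orientation: [[0.383, -0.924, 0.0], [-0.924, -0.383, -0.001], [0.001, -0.0, -1.0]]
contact_force: [2.4, -5.8, -2.2]
width: 0.0875
t: 5.35
position: [0.5735, -0.0189, 0.0224]
orientation: [[0.383, -0.924, 0.001], [-0.924, -0.383, -0.001], [0.002, -0.0, -1.0]]
contact_force: [3.5, -10.2, -1.9]
width: 0.0878
side [ 26.2 -40.7] -1.2200012 (15.223161697387695, 76.9527587890625)
```

View pics/side3o.png

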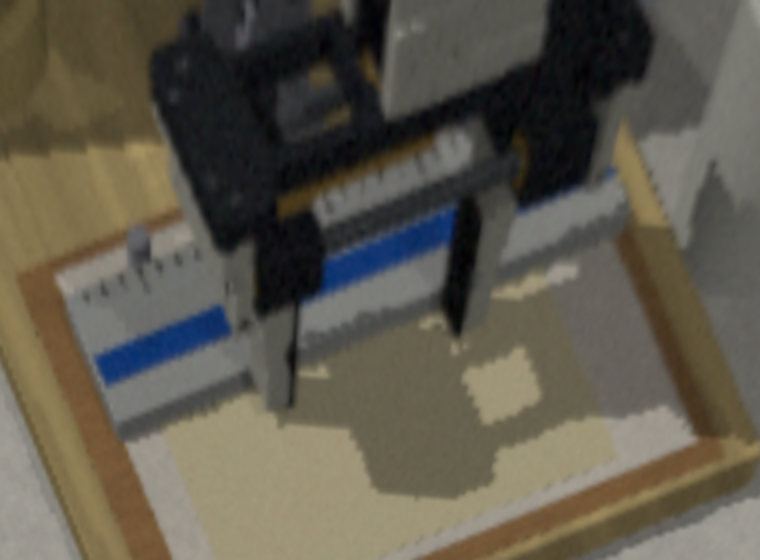

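The force has risen from 2 to 11 N with no further motion, so the rule looks seated on both pins. One more millimetre, then I'll back off and check.

```bash
python3 -m crank '[[[-0.6,0,0],[0,0,0],0],[[-1.2,0,0],[0,0,0],0],[[-1.2,0,0],[0,0,0],0]]';  python3 -m crank '[[[2,0,0],[0,0,0],0],[[4,0,0],[0,0,0],0],[[10,0,0],[0,0,0],0],[[20,0,-3],[0,0,0],0],[[40,0,-40],[0,0,0],0],[[50,0,-85],[0,0,0],0],[[60,0,-130],[0,0,0],0],[[70,0,-175],[0,0,0],0],[[80,0,-200],[0,0,0],0],[[90,0,-200],[0,0,0],0],[[100,0,-200],[0,0,0],0],[[100,0,-200],[0,0,0],0]]'
python3 - <<'E'
from m import *
import pickle
D={}
for n in ['side','scene','wrist']:
    f=grab(n,n+'4.png');D[n]=f
    o=ortho(f,.028); cv2.imwrite(f'pics/{n}4o.png',cv2.resize(o[180:460,60:440,::-1],None,fx=2,fy=2))
    r=rule(f);p,c=board(f);a=p[2];R=np.array([[np.cos(a),-np.sin(a)],[np.sin(a),np.cos(a)]])
    print(n,p.round(4),np.degrees(a),'stripe',(R.T@(r[0]-p[:2])*1000).round(1),np.degrees(r[1]-a).round(2),r[2])
pickle.dump(D,open('d4.pkl','wb'))
E
```

```text
t: 5.7
position: [0.5734, -0.0186, 0.0227]
orientation: [[0.384, -0.923, 0.001], [-0.923, -0.384, -0.002], [0.003, -0.0, -1.0]]
contact_force: [5.8, -16.0, -0.2]
width: 0.0877
t: 6.9
position: [0.6103, -0.1101, 0.2207]
orientation: [[0.382, -0.924, -0.002], [-0.924, -0.382, 0.0], [-0.001, 0.002, -1.0]]
contact_force: [-0.4, -0.4, -1.0]
width: 0.0877
side [0.5427 0.0518 0.395 ] 22.632994377957314 stripe [  8.7 -41.1] -0.13 (14.306611061096191, 273.38226318359375)
scene [0.5446 0.0544 0.3925] 22.48706811975741 stripe [  6.3 -40.7] -0.06 (12.981975555419922, 273.7611999511719)Traceback (most recent call last):
  File "<stdin>", line 7, in <module>
  File "m.py", line 7, in rule
    k=1+np.argmax(st[1:,4]); c=np.argwhere(l==k)[:,::-1].astype(np.float32)
        ~~~~~~~~~^^^^^^^^^^
    return _wrapfunc(a, 'argmax', axis=axis, out=out, **kwds)
    return bound(*args, **kwds)
ValueError: attempt to get argmax of an empty sequence
```

View pics/side4o.png

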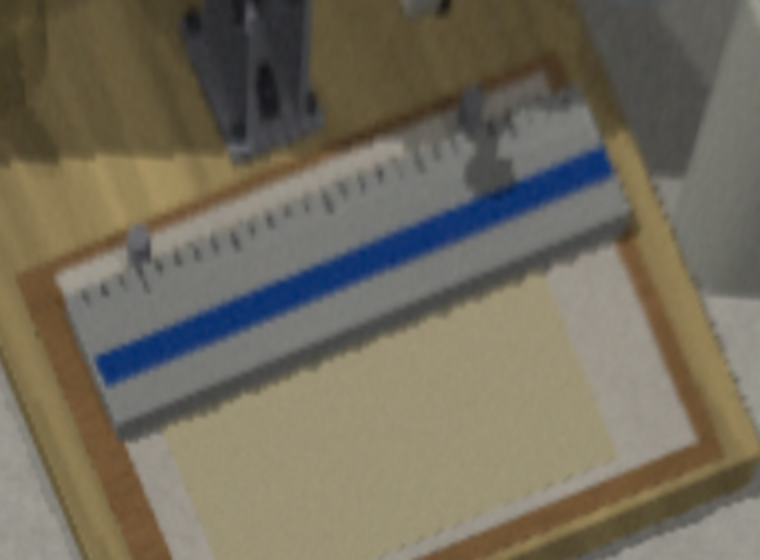

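View pics/wrist4.png

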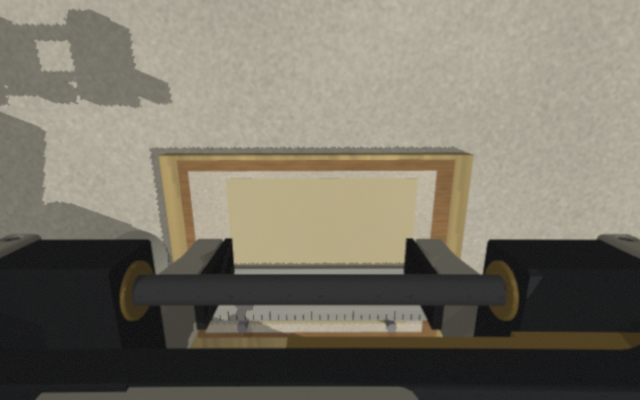

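View pics/side4.png

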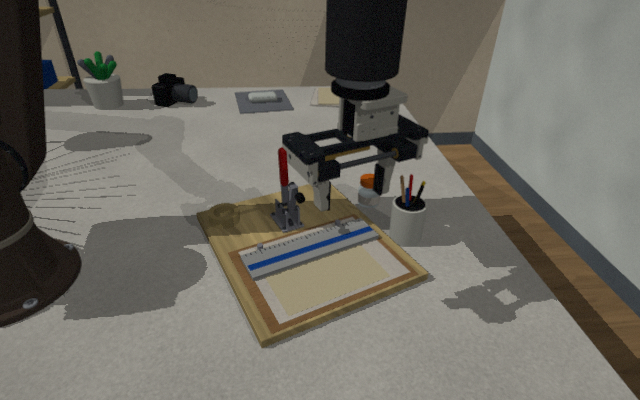

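The rule is flush against both pins: the relative angle is about -0.1°, and its centre is at about -35. In the side view the rule edge meets the pins at (261,247) and (336,224). Now I'll measure the lever.

```bash
python3 - <<'E'
from m import *
import pickle
a=np.radians(22.52);R=np.array([[np.cos(a),-np.sin(a)],[np.sin(a),np.cos(a)]])
def meas(f,n):
    c=cloud(f);hsv=cv2.cvtColor(f['pixels'],cv2.COLOR_RGB2HSV)
    h=hsv[...,0]; k=((h<6)|(h>174))&(hsv[...,1]>170)&(hsv[...,2]>50)&(f['z_map']>0)
    w=c[k].copy(); w[:,:2]=(w[:,:2]-[.5437,.0525])@R; w*=1000
    w=w[(abs(w[:,0])<40)&(w[:,1]>40)&(w[:,1]<260)&(w[:,2]>50)]
    print(n,len(w)); 
    for z in range(60,220,20):
        q=w[(w[:,2]>=z)&(w[:,2]<z+20)]
        if len(q)>4: print(z,len(q),np.percentile(q,[5,50,95],axis=0).round(0).tolist())
D=pickle.load(open('d4.pkl','rb'))
for n in ['side','scene']:
    meas(D[n],n)
    c=cloud(D[n]);w=c.copy();w[...,:2]=(w[...,:2]-[.5437,.0525])@R;w*=1000
    k=(abs(w[...,0])<25)&(w[...,1]>-25)&(w[...,1]<60)&(w[...,2]>40)&(w[...,2]<160)
    q=w[k]; print('arm',len(q), q[:,2].max() if len(q) else None, [ (z,q[(q[:,2]>=z)&(q[:,2]<z+20)].mean(0).round(0).tolist()) for z in range(40,160,20) if ((q[:,2]>=z)&(q[:,2]<z+20)).sum()>3])
E
```

```text
Traceback (most recent call last):
FileNotFoundError: [Errno 2] No such file or directory: 'd4.pkl'
```

```bash
cat > lev.py <<'E'
from m import *
a=np.radians(22.52);R=np.array([[np.cos(a),-np.sin(a)],[np.sin(a),np.cos(a)]])
def meas(f,n):
    c=cloud(f);hsv=cv2.cvtColor(f['pixels'],cv2.COLOR_RGB2HSV)
    h=hsv[...,0]; k=((h<6)|(h>174))&(hsv[...,1]>170)&(hsv[...,2]>50)&(f['z_map']>0)
    w=c[k].copy(); w[:,:2]=(w[:,:2]-[.5437,.0525])@R; w*=1000
    w=w[(abs(w[:,0])<40)&(w[:,1]>40)&(w[:,1]<260)&(w[:,2]>50)]
    print(n,len(w)); 
    for z in range(60,220,20):
        q=w[(w[:,2]>=z)&(w[:,2]<z+20)]
        if len(q)>4: print(z,len(q),np.percentile(q,[5,50,95],axis=0).round(0).tolist())
    w=c.copy();w[...,:2]=(w[...,:2]-[.5437,.0525])@R;w*=1000
    k=(abs(w[...,0])<25)&(w[...,1]>-25)&(w[...,1]<60)&(w[...,2]>40)&(w[...,2]<160)
    q=w[k]; print('arm',len(q), q[:,2].max() if len(q) else None, [ (z,q[(q[:,2]>=z)&(q[:,2]<z+20)].mean(0).round(0).tolist()) for z in range(40,160,20) if ((q[:,2]>=z)&(q[:,2]<z+20)).sum()>3])
E
python3 - <<'E'
from lev import *
for n in ['side','scene']:
    meas(grab(n,n+'5.png'),n)
print(ctrl.observe()['t'])
E
```

```text
side 253
100 26 [[-6.0, 75.0, 110.0], [-1.0, 78.0, 116.0], [5.0, 81.0, 119.0]]
120 61 [[-6.0, 76.0, 120.0], [-1.0, 78.0, 130.0], [7.0, 81.0, 139.0]]
140 62 [[-7.0, 77.0, 141.0], [-2.0, 80.0, 150.0], [6.0, 83.0, 158.0]]
160 66 [[-6.0, 79.0, 161.0], [-1.0, 82.0, 170.0], [5.0, 86.0, 179.0]]
180 38 [[-5.0, 81.0, 181.0], [-1.0, 84.0, 186.0], [5.0, 90.0, 190.0]]
arm 457 133.39446476007865 [(40, [-0.0, 49.0, 51.0]), (60, [-1.0, 49.0, 67.0]), (80, [-1.0, 43.0, 90.0]), (100, [-2.0, 21.0, 112.0]), (120, [-0.0, 26.0, 126.0])]
scene 0
arm 150 128.3268665636703 [(40, [4.0, 49.0, 50.0]), (60, [7.0, 49.0, 67.0]), (80, [5.0, 43.0, 90.0]), (100, [7.0, 35.0, 111.0]), (120, [8.0, 21.0, 124.0])]
7.15
```

```bash
python3 -c "
import cv2
a=cv2.imread('pics/side5.png')[130:240,230:330];b=cv2.imread('pics/scene5.png')[140:230,270:360]
cv2.imwrite('pics/c5.png',cv2.resize(a,None,fx=5,fy=5,interpolation=2)); cv2.imwrite('pics/c5b.png',cv2.resize(b,None,fx=5,fy=5,interpolation=2))"
```

```text
(no output)
```

View pics/c5.png

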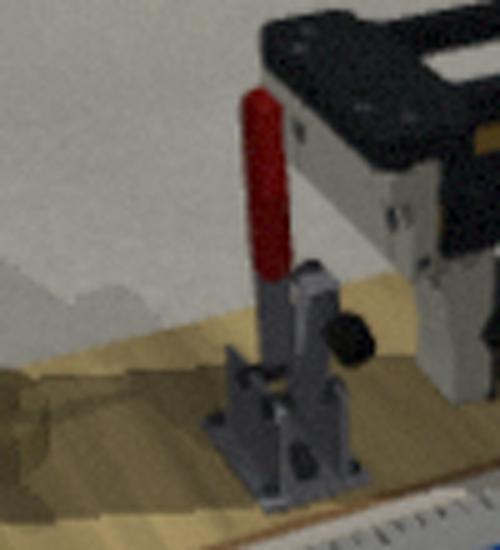

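View pics/c5b.png

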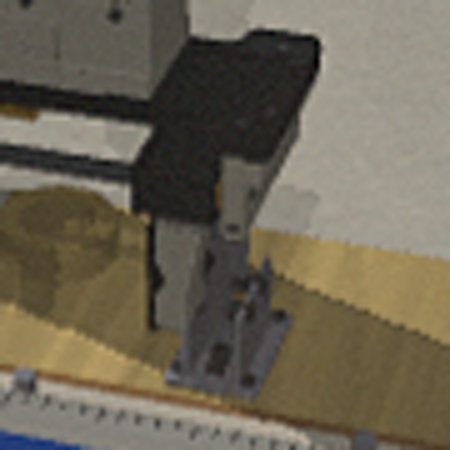

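The lever is at board x ≈ -1, with its near face at y ≈ 77 at z 158. The raised arm tops out at 133 mm. I'll shut the fingers, move above and behind the lever, then lower to z ≈ 160.

```bash
python3 -m crank '[[[-40,0,0],[0,0,0],1],[[-80,0,0],[0,0,0],1],[[-120,0,0],[0,0,0],1],[[-160,0,0],[0,0,0],1],[[-195,0,0],[0,0,0],1],[[-215,0,0],[0,0,0],1],[[-215,0,0],[0,0,0],1],[[-215,0,20],[0,0,0],1],[[-215,0,40],[0,0,0],1],[[-215,0,61],[0,0,0],1],[[-215,0,61],[0,0,0],1],[[-215,0,61],[0,0,0],1]]' 20
python3 - <<'E'
from lev import *
f=grab('side','s6.png'); s=ctrl.observe(); p=s['position'];q=R.T@(p[:2]-[.5437,.0525]);print(s['t'],q*1000,p[2],s['width'],s['contact_force'])
grab('scene','sc6.png')
E
```

```text
t: 8.35
position: [0.5284, 0.0893, 0.1612]
orientation: [[0.383, -0.924, -0.001], [-0.924, -0.383, -0.001], [0.001, 0.001, -1.0]]
contact_force: [-0.0, -0.8, -0.4]
width: 0.0016
8.4 [ 0.53200506 39.85475271] 0.1618884324844006 0.00046672312016959736 [ 0.84630681 -0.35709581  0.66028836]
```

View pics/s6.png

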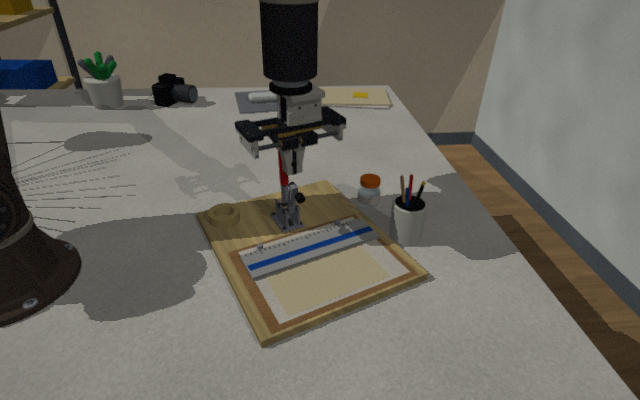

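View pics/sc6.png

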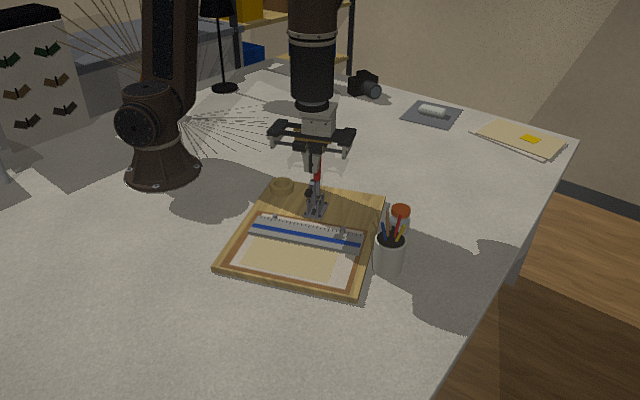

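The shut fingers are directly behind the red grip in both views. Now I'll push along the arc.

```bash
python3 -m crank '[[[-10,0,2],[0,0,0],1],[[-18,0,3],[0,0,0],1],[[-23,0,3],[0,0,0],1],[[-28,0,3],[0,0,0],1],[[-33,0,3],[0,0,0],1],[[-38,0,4],[0,0,0],1],[[-43,0,4.5],[0,0,0],1],[[-48,0,5],[0,0,0],1],[[-53,0,6.5],[0,0,0],1],[[-58,0,8],[0,0,0],1],[[-62,0,9.5],[0,0,0],1],[[-66,0,11],[0,0,0],1]]'
python3 - <<'E'
from lev import *
grab('side','s7.png')
E
```

```text
t: 9.65
position: [0.5032, 0.1508, 0.1505]
orientation: [[0.383, -0.924, 0.001], [-0.924, -0.383, -0.0], [0.0, -0.001, -1.0]]
contact_force: [0.4, -3.0, 5.3]
width: 0.0005
```

View pics/s7.png

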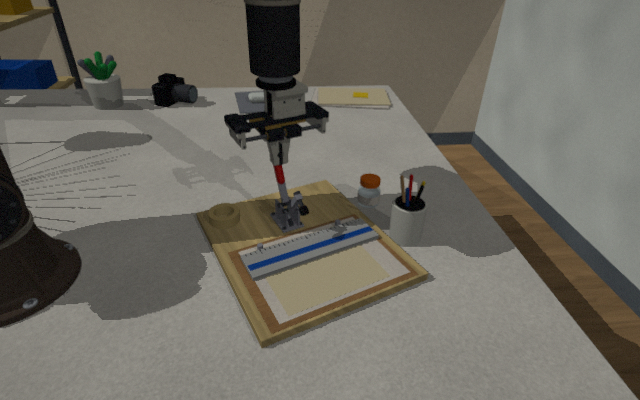

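The lever is going over with about 6 N, and the foot is coming down. Continuing past the dead point.

```bash
python3 -m crank '[[[-4.5,0,2],[0,0,0],1],[[-9,0,4],[0,0,0],1],[[-13,0,6.5],[0,0,0],1],[[-17,0,9],[0,0,0],1],[[-21,0,12],[0,0,0],1],[[-25,0,15],[0,0,0],1],[[-28,0,18],[0,0,0],1],[[-31.5,0,21.5],[0,0,0],1],[[-34.5,0,25],[0,0,0],1],[[-37.5,0,29],[0,0,0],1],[[-40,0,33],[0,0,0],1],[[-43,0,37],[0,0,0],1],[[-45.5,0,41],[0,0,0],1],[[-48,0,45],[0,0,0],1],[[-50,0,49],[0,0,0],1],[[-52,0,54],[0,0,0],1],[[-52,0,54],[0,0,0],1]]'
python3 - <<'E'
from lev import *
meas(grab('side','s8.png'),'side')
E
```

```text
t: 11.4
position: [0.4826, 0.1984, 0.0952]
orientation: [[0.383, -0.924, -0.001], [-0.924, -0.383, -0.001], [0.0, 0.001, -1.0]]
contact_force: [0.5, 0.5, -0.2]
width: 0.0005
side 96
60 76 [[-7.0, 126.0, 73.0], [-2.0, 141.0, 77.0], [5.0, 171.0, 80.0]]
80 20 [[-5.0, 150.0, 80.0], [-0.0, 160.0, 81.0], [5.0, 166.0, 83.0]]
arm 379 74.46334936458237 [(40, [-5.0, 16.0, 50.0]), (60, [-0.0, 24.0, 67.0])]
```

View pics/s8.png

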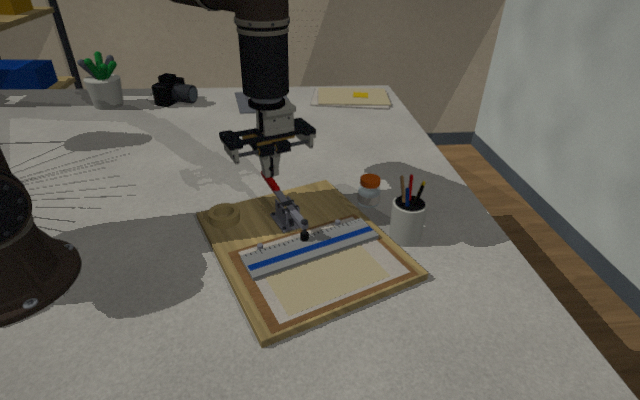

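The lever snapped over: the contact force is zero and the foot is on the rule at (305,237). I'll retreat upward and check.

```bash
python3 -m crank '[[[0,0,-30],[0,0,0],1],[[0,0,-70],[0,0,0],1],[[0,0,-110],[0,0,0],1],[[0,0,-150],[0,0,0],1],[[0,0,-180],[0,0,0],1],[[0,0,-180],[0,0,0],1],[[0,0,-180],[0,0,0],1],[[0,0,-180],[0,0,0],1],[[0,0,-180],[0,0,0],1]]'
python3 - <<'E'
from lev import *
for n in ['side','scene']:
    f=grab(n,n+'9.png'); meas(f,n)
    r=rule(f);p,c=board(f);al=p[2];Q=np.array([[np.cos(al),-np.sin(al)],[np.sin(al),np.cos(al)]])
    print(n,'stripe',(Q.T@(r[0]-p[:2])*1000).round(1),np.degrees(r[1]-al).round(2),r[2])
    c=cloud(f);hsv=cv2.cvtColor(f['pixels'],cv2.COLOR_RGB2HSV);h=hsv[...,0]
    w=c.copy();w[...,:2]=(w[...,:2]-[.5437,.0525])@R;w*=1000
    k=((h<6)|(h>174))&(hsv[...,1]>150)&(hsv[...,2]>40)&(abs(w[...,0])<15)&(w[...,1]>110)&(w[...,1]<230)&(w[...,2]>60)
    q=w[k]
    if len(q)>10:
        t=[]
        for y in range(125,205,10):
            s=q[(q[:,1]>=y)&(q[:,1]<y+10)]
            if len(s)>3: t.append((s[:,1].mean(),np.percentile(s[:,2],90)))
        t=np.array(t);print(t.round(0).tolist(),'angle from vert',np.pi/2-np.arctan(np.polyfit(t[:,0],t[:,1],1)[0]))
    cv2.imwrite(f'pics/{n}9o.png',ortho(f,.028)[:,:,::-1])
print(ctrl.observe()['t'])
a1=cv2.imread('pics/side9.png')[140:340,190:450];cv2.imwrite('pics/c9.png',cv2.resize(a1,None,fx=3,fy=3,interpolation=2))
E
```

```text
t: 12.35
position: [0.4827, 0.1982, 0.2749]
orientation: [[0.383, -0.924, -0.002], [-0.924, -0.383, -0.001], [0.001, 0.002, -1.0]]
contact_force: [-0.6, 0.1, 0.1]
width: 0.0005
side 150
60 79 [[-7.0, 125.0, 73.0], [-2.0, 141.0, 77.0], [6.0, 172.0, 80.0]]
80 71 [[-6.0, 154.0, 80.0], [-1.0, 179.0, 83.0], [6.0, 199.0, 86.0]]
arm 370 74.55443846715055 [(40, [-5.0, 17.0, 50.0]), (60, [-0.0, 23.0, 66.0])]
side stripe [  8.9 -41.4] -0.09 (14.307186126708984, 273.76739501953125)
[[130.0, 77.0], [141.0, 80.0], [150.0, 81.0], [160.0, 82.0], [170.0, 84.0], [180.0, 85.0], [190.0, 86.0], [198.0, 86.0]] angle from vert 1.4345427573416096
scene 98
60 38 [[-2.0, 126.0, 74.0], [5.0, 140.0, 78.0], [9.0, 174.0, 80.0]]
80 60 [[-4.0, 140.0, 80.0], [2.0, 178.0, 83.0], [8.0, 198.0, 88.0]]
arm 245 76.52900967134069 [(40, [5.0, 11.0, 50.0]), (60, [2.0, 24.0, 67.0])]
scene stripe [  1.3 -40.8] 0.11 (12.615386962890625, 263.4615783691406)
[[129.0, 80.0], [140.0, 81.0], [150.0, 81.0], [159.0, 83.0], [169.0, 85.0], [180.0, 86.0], [190.0, 88.0], [198.0, 88.0]] angle from vert 1.441823011328821
12.45
```

View pics/c9.png

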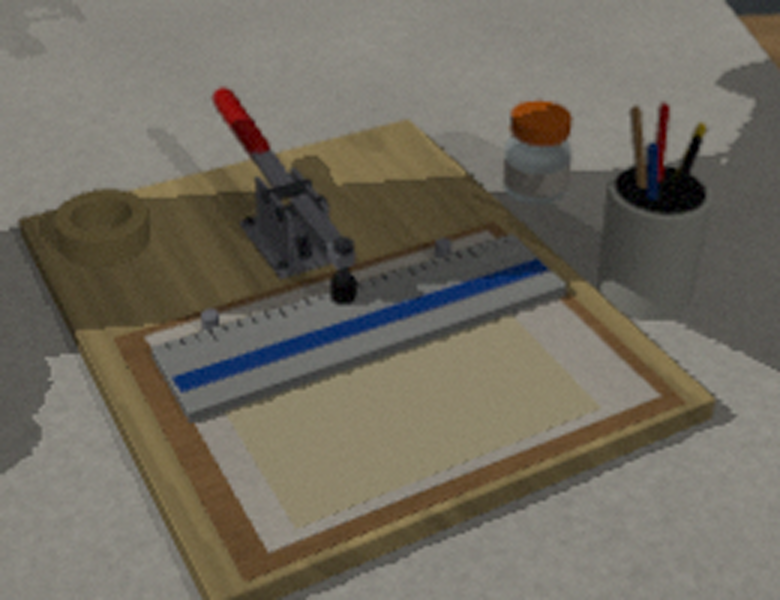

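View pics/scene9o.png

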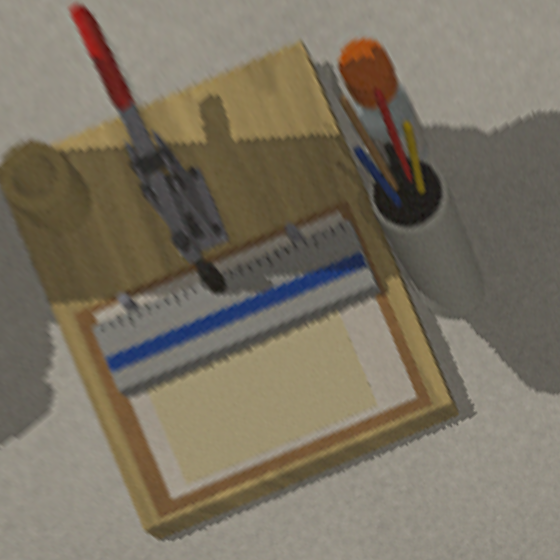

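The lever sits at 1.43–1.44 rad from vertical, so it is locked. The foot presses the rule at (343,285) in the crop, the rule is still flush, and the pot, jar and tape are where they were.

```bash
python3 -c "
from station import ctrl
print(ctrl.job_done())"
```

```text
the job is handed in; nothing more can be done
None
```

The rule is seated flush against both stop pins and the clamp lever is locked, with the rubber foot holding the rule down. I handed the job in at about 12.5 s of the 48 s allowed.

- **Rule:** I pushed it with both open fingertips until the force rose to about 17 N with almost no further movement. The last pictures show it within about 0.1° of the pins' line and its centre at board y ≈ -35 mm. The two cameras gave -0.09° and +0.11°, which is within their calibration error.
- **Lever:** I pushed it over with the shut fingers, reading about 6 N part-way. The force then fell to zero as the lever snapped on by itself. Both cameras measure it at 1.43–1.44 rad from vertical, which matches the locked position.
- **Foot and clearances:** The foot rests on the rule near board x = 0. The pencil pot, glue jar and tape roll look unmoved, though I checked them only by eye. The arm had retreated about 180 mm above the lever, touching nothing.

One wrist-camera check after seating the rule failed because the gripper hid the stripe, so those measurements come from the scene and side cameras only. I didn't measure the foot's holding force directly.

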